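# Push a used loaf tin through the spring flap into the wash-up crate

### The arm

A 6-joint arm with a two-finger parallel gripper is mounted at the origin on the work surface. World frame = base frame: x ahead of the robot, y to its left, z up, the work surface at z = 0. Lengths are in m, angles in rad, forces in N, time in s.
With the tool pointing down it reaches from about 0.35 to 0.975 m from the base axis. Payload 4.9 kg.
Tool frame: the origin (TCP) lies on the centre line of the jaws, within the pads' length; the fingertips stand 14 mm ahead of it and the grasp point (between the pads) lies 5 mm behind it; z points along the fingers, y is the line along which they close (so a half turn about z gives the same grasp; the last joint's range is limited). The gripper opens to 85 mm and grips with 20 to 120 N. Pads are 22 mm wide; open, the fingers measure 114 mm over their backs; the gripper's body (76 mm by 85 mm) begins 54 mm behind the grasp point. The pads swing forward as they close: fully open they stand 13 mm farther back than shut.
Start: joints at [-1.258, 0.053, 1.613, -0, 1.476, -0.119], TCP at [0.262, -0.568, 0.245] pointing down, gripper open.
Joint ranges: [-3.01, 3.01], [-1.01, 2.22], [0.06, 2.58], [-1.02, 4.17], [0.09, 2.62], [-3.14, 3.14]. Speed limits (rad/s): [2.57, 2.57, 3.14, 3.14, 3.14, 3.14].

### API

Orientations are given as a unit quaternion [w, x, y, z].
In Python, from plant import * gives the robot as it stands.
- The arm moves only by the tool send_rows, never from a script. Its argument "steps" is a list of rows, each an object with "translation": the shift along the tool's x, y, z in cm, a list of three; "delta_rot": the turn, a rotation vector about the tool's x, y, z in rad, a list of three; "jaw": the finger opening in cm, from 0 to 8.54. In form: [{"translation": [dx, dy, dz], "delta_rot": [rx, ry, rz], "jaw": jaw}, ...]. A call has exactly 8 rows; each row is the pose to reach, as a shift and turn from the pose commanded when the call began, along the tool's axes at that moment; what a row does not reach only later rows make up. A row lasts 1/10 s, in which the tool goes at most 50 mm and 8.59 degrees, less where a joint would pass 70% of its speed; a pose out of reach is approached as far as the arm can. A call with a gripper value outside its range is refused whole. The fingers move at their own pace and stop on an object; the grip force is fixed at half the most. Time passes only in rows, so rows that repeat a pose let the fingers close, or fill a call up. It gives the time, the measured TCP pose, the force, the opening and the grip force at its end, in the units of the state.
- state(): the state, without advancing time (a new reading comes with each control period).
- grab_frame(name): name is "side" or "top"; returns a dict with "pixels" (420x560x3 uint8, blue, green, red), "range_z" (420x560 float32, m along the optical axis (not along the pixel's ray), 0 where there is no reading), "fx", "fy", "cx", "cy" (pixels), "dist" ([k1, k2, p1, p2, k3] as OpenCV has them; the pictures are not rectified), "rvec" (rotation vector, rad) and "tvec" (3), from world to camera coordinates, as OpenCV has them. Camera axes: x right, y down, z forward; pixel columns grow to the right and rows downward; lengths in m; the calibration is good to about 2 mm. A picture is of the moment at which its call begins.
- job_done(): hands the job in; it is judged then, once.
The state is a dict: "time": time; "joint_pos": joint angles; "joint_vel": joint speeds; "joint_efforts": joint torques, N m; "tool_pos": TCP position; "tool_rot": TCP orientation; "contact_force": force on the tool from outside, world axes, zero at the start; "ft_torque": the same for the moment, N m; "gripper_width": opening from 0.0 (shut) to 1.0 (fully open); "grasp_force": force on a finger pad.
Only numpy, scipy, OpenCV 4.12 (cv2) and the standard library are available. Lean on these libraries where they do the work, as an engineer would, in place of code of your own. Each camera call takes 0.05 s, during which the arm holds its last target. There are 200 camera calls.

### The job

The used mini loaf tin on the metal return shelf has to go into the wash-up crate behind the shelf's self-closing flap. Push the flap open with one finger and, while that finger holds it open, push the tin along the shelf with the other finger, through the doorway, so that it drops into the crate; then let the flap swing shut. Only push: do not lift the tin off the shelf or shove the flap open with the tin, and leave the round tart tin, the jar and the brush where they are.

Things in the scene. Friction and masses are not known exactly. Their poses are not given: they have to be found in the camera images.
- station: Fixed return station: bare-metal shelf, doorway at its far end, teal lattice crate behind. Origin on the table under the middle of the doorway; x points from the shelf through the doorway into the crate, y left, z up. Shelf: flat top 85 mm above the table, x = -190 to +6 mm, y = -170 to +170 mm, no side walls; past x = +6 mm things fall into the crate.
- doorway (a point): Middle of the doorway at shelf level (station x = y = 0, z = 85 mm). Doorway 172 mm wide (y = -86 to +86 mm), open above (no lintel), so fingers pointing down can pass. Beside it a 6 mm thick, 52 mm high splash guard stands on the shelf. Hinge post 14 mm thick, 56 mm high, at y = +88 mm.
- crate (a point): Centre of the crate's inner floor, 6 mm above the table. Crate open on top, inside 218 mm along the station's x (x = 16 to 234 mm) and 328 mm along y, walls 75 mm high, lower than the shelf.
- flap (a joint): Angle, rad: 0 = shut across the doorway (station x = 0), 1.5 = stop, open over the crate. Grey upright panel, 6 mm thick, 156 mm long, 4 to 50 mm above the shelf, hinged on a vertical axis at its left end (station y = +80 mm), free at the right. Swings away from the robot only. Spring shuts it: 0.15 N m at 0, plus 0.1 N m per rad (3.5 N starts it 45 mm from the hinge); shuts within a second or so.
- flap_hinge (a point): Point on the flap's hinge axis, at mid-height of the flap (27 mm above the shelf).
- flap_tip (a point): Free end of the flap, 157 mm from the hinge axis, at mid-height (27 mm above the shelf); it moves with the flap.
- tin: Mini loaf tin, dark steel, open box 46 mm along its x, 76 mm along its y, 32 mm high, walls 3 mm, 0.07 to 0.14 kg. Origin: centre of its underside. Starts upright on the shelf, its middle 80 to 95 mm before the shut flap and 10 to 30 mm right of the doorway's middle, turned up to 0.15 rad from the station. A finger has room between it and the flap and on its left.
- tart_tin: Bystander: shallow round aluminium tart tin, 64 mm across, 22 mm high, near the left front corner of the shelf. Origin at the centre of its underside.
- jar: Bystander: amber glass jar with white cap, 60 mm across, 100 mm high, standing on the table right of the shelf. Origin at the centre of its underside.
- brush: Bystander: pastry brush with wooden handle lying on the table left of the shelf.
Things that resemble listed ones, but are neither listed nor needed, are in the scene too. Leave any orange look-alike of the tin alone.

How it is judged:
By the outcome, as a careful person would: the job done as asked, in the order asked, and still so for the second after the job is handed in, with the robot touching nothing.
It also fails if it takes over 35 s, if anything falls off the work surface, if the arm or the gripper's body presses on something with over 40 N, if the wrist force passes 120 N, or if a joint passes its speed limit or range.

## Working session

There is one attempt and no reset: what is moved stays moved. The work goes in short steps, Python scripts to look and compute and a tool call to move; the robot and the scene stay as the last step left them, time stands still between calls to the robot, and variables do not carry over. Pictures are saved under pics/ and viewed, at most 10 in all, crops included, and the job is handed in when it is done.

Besides the shell and the picture viewer there is one more tool, called after "Emit:" in YAML: its name, and indented under it one key for each argument. send_rows: Moves the arm, as the interface text tells. Its arguments: {"type":"object","properties":{"steps":{"type":"array","items":{"type":"object","properties":{"translation":{"type":"array","items":{"type":"number"}},"delta_rot":{"type":"array","items":{"type":"number"}},"jaw":{"type":"number"}}}}},"required":["steps"]}

```bash
mkdir -p pics
python3 - <<'E'
from plant import *
import cv2,numpy as np
for n in("top","side"):
    f=grab_frame(n); cv2.imwrite(f"pics/{n}0.png",f["pixels"]); np.save(f"{n}0.npy",f,allow_pickle=True)
    R=cv2.Rodrigues(np.array(f["rvec"],float))[0]; print(n,-R.T@np.array(f["tvec"]).ravel(),f["fx"])
print(state())
E
```

```text
top [0.33921793 0.0877844  1.38781559] 524.673311067695
side [ 0.49802306 -0.64356738  0.81986191] 459.1676008202049
{'time': 0.1, 'joint_pos': array([-1.25797761e+00,  5.33144741e-02,  1.61413857e+00,  1.62366975e-07,
        1.47600976e+00, -1.18989733e-01]), 'joint_vel': array([ 6.14695159e-05, -1.53070513e-03, -3.95817238e-03,  6.96258497e-04,
       -1.50040848e-04,  1.34088370e-04]), 'joint_efforts': array([ 5.52636993e-04, -3.94902778e+01, -3.71362352e+01, -9.30392957e-05,
        3.93618320e-03, -4.23523105e-06]), 'tool_pos': array([ 0.26141242, -0.56711834,  0.24418211]), 'tool_rot': array([-9.30695141e-04,  9.76782656e-01,  2.14230644e-01, -9.04001090e-05]), 'contact_force': array([-0.71465557,  0.1236034 , -0.88821154]), 'ft_torque': array([-0.0503125 ,  0.04591872, -0.05727383]), 'grasp_force': 0.0, 'gripper_width': 0.9990510333621098}
```

View pics/top0.png

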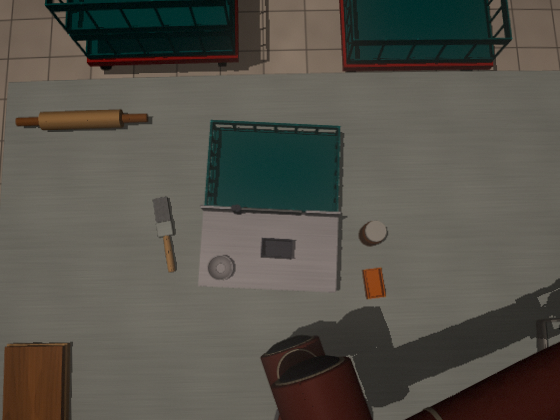

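View pics/side0.png

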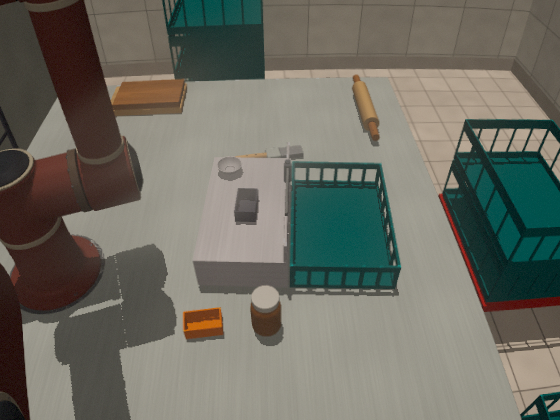

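The top view shows the shelf (cols 198–341, rows 208–291), the tin at (277,249), the tart tin at (221,267), the hinge post at (237,209), the jar at (374,233) and the brush on the left. The orange look-alike is at (374,283). The side view agrees with this. Next I'll measure the station and the tin.

```bash
cat > h.py <<'E'
import cv2,numpy as np
def cloud(f):
    K=np.array([[f["fx"],0,f["cx"]],[0,f["fy"],f["cy"]],[0,0,1]]);d=np.array(f["dist"],float)
    v,u=np.mgrid[0:420,0:560]; uv=np.stack([u,v],-1).reshape(-1,1,2).astype(float)
    n=cv2.undistortPoints(uv,K,d).reshape(420,560,2); z=f["range_z"]
    P=np.dstack([n*z[...,None],z]); R=cv2.Rodrigues(np.array(f["rvec"],float))[0]
    W=(P-np.array(f["tvec"]).ravel())@R; W[z==0]=np.nan
    return W
E
python3 - <<'E'
from h import *
for n in("top","side"):
    f=np.load(f"{n}0.npy",allow_pickle=True).item(); W=cloud(f)
    m=(abs(W[...,2]-.085)<.006)&(W[...,0]>.3)&(W[...,0]<.9)&(abs(W[...,1])<.5)
    m=cv2.morphologyEx(m.astype(np.uint8),cv2.MORPH_OPEN,np.ones((3,3)))
    k,l,s,c=cv2.connectedComponentsWithStats(m); i=1+s[1:,4].argmax(); M=l==i
    p=W[M][:,:2].astype(np.float32); r=cv2.minAreaRect(p); print(n,"shelf",r,"z",np.median(W[M][:,2]),s[i]); print(cv2.boxPoints(r))
    x0,y0,w,h=s[i][:4]
    hull=np.zeros((420,560),np.uint8); cv2.fillConvexPoly(hull,cv2.convexHull(np.argwhere(M)[:,::-1].astype(np.int32)),1)
    hsv=f["pixels"].max(2)
    dark=((hsv<0.6*np.median(hsv[M]))&(hull>0)).astype(np.uint8)
    k,l,s,c=cv2.connectedComponentsWithStats(dark)
    for j in range(1,k):
        if s[j,4]>80:
            q=W[l==j]; print("dark",s[j],c[j],np.nanpercentile(q[:,2],[2,50,98]),cv2.minAreaRect(q[:,:2].astype(np.float32)))
    # raised things above shelf
    rp=(W[...,2]>.095)&(W[...,2]<.16)&(cv2.dilate(hull,np.ones((9,9)))>0)
    k,l,s,c=cv2.connectedComponentsWithStats(rp.astype(np.uint8))
    for j in range(1,k):
        if s[j,4]>15:
            q=W[l==j]; print("raised",s[j],np.nanpercentile(q[:,2],[2,50,98]),cv2.minAreaRect(q[:,:2].astype(np.float32)))
E
```

```text
top shelf ((0.4492168426513672, 0.11590578407049179), (0.34137555956840515, 0.19634290039539337), 85.82612609863281) z 0.0845839066194475 [ 198  211  141   82 8775]
[[ 0.33888254 -0.04718404]
 [ 0.5347047  -0.06147455]
 [ 0.5595511   0.2789956 ]
 [ 0.363729    0.29328611]]
dark [222 211 105   6 239] [276.18828452 212.75313808] [0.08401339 0.11074886 0.13538453] ((0.5359413027763367, 0.10030652582645416), (0.2594779431819916, 0.007627477869391441), 86.57543182373047)
dark [261 238  34  21 634] [277.4384858  247.86119874] [0.08183599 0.08856121 0.11952193] ((0.45865219831466675, 0.09335902333259583), (0.08085701614618301, 0.047352567315101624), 73.09932708740234)
raised [201 207 102   8 486] [0.09682998 0.13119752 0.14138662] ((0.5422316789627075, 0.15478797256946564), (0.24584367871284485, 0.012117678299546242), 87.87458801269531)
raised [306 211  35   6 157] [0.09752047 0.13165312 0.14087212] ((0.5314825773239136, -0.018714647740125656), (0.08257216215133667, 0.007047108840197325), 85.42167663574219)
raised [261 238  32  21 168] [0.09755358 0.11466694 0.12132366] ((0.4500316977500915
[... 746 characters left out ...]
42  92  23 237] [256.34599156 260.32489451] [0.07576652 0.08119174 0.13057186] ((0.4449392557144165, -0.053562507033348083), (0.19462288916110992, 0.05558966472744942), 12.216986656188965)
raised [284 154   6 106 374] [0.09762511 0.13447171 0.1403602 ] ((0.5379540324211121, 0.08195313811302185), (0.2920151650905609, 0.011934659443795681), 87.28177642822266)
raised [217 156  25  18 237] [0.09521405 0.10220863 0.10823467] ((0.4043532609939575, 0.2346271127462387), (0.0594019778072834, 0.06699486821889877), 4.163698196411133)
raised [234 188  25  32 418] [0.09562939 0.10928701 0.11811928] ((0.44845694303512573, 0.09527670592069626), (0.08077844977378845, 0.04659072309732437), 85.42413330078125)
```

Emit:
send_rows:
  steps:
    - {"translation": [2.9, -3.2, 0], "delta_rot": [0, 0, -0.07], "jaw": 8.54}
    - {"translation": [5.8, -6.4, 0], "delta_rot": [0, 0, -0.14], "jaw": 8.54}
    - {"translation": [8.7, -9.6, 0], "delta_rot": [0, 0, -0.21], "jaw": 8.54}
    - {"translation": [11.6, -12.8, 0], "delta_rot": [0, 0, -0.28], "jaw": 8.54}
    - {"translation": [14.5, -16, 0], "delta_rot": [0, 0, -0.35], "jaw": 8.54}
    - {"translation": [17.4, -19.2, 0], "delta_rot": [0, 0, -0.42], "jaw": 8.54}
    - {"translation": [20.3, -22.4, 0], "delta_rot": [0, 0, -0.49], "jaw": 8.54}
    - {"translation": [23.2, -25.6, 0], "delta_rot": [0, 0, -0.56], "jaw": 8.54}

```text
time: 0.9
tool_pos: [0.3651, -0.2362, 0.2449]
tool_rot: [-0.0, 0.879, 0.477, 0.0]
contact_force: [0.5, -0.3, -0.2]
gripper_width: 1.0
grasp_force: 0.0
```

```bash
cat > g.py <<'E'
from plant import *
import numpy as np
from scipy.spatial.transform import Rotation as Ro
yaw=-.0735; O=np.array([.5394,.1086]); ex=np.array([np.cos(yaw),np.sin(yaw)]); ey=np.array([-ex[1],ex[0]])
def go(sx,sy,z,extra=0):
    s=state(); R=Ro.from_quat(np.roll(s["tool_rot"],-1)); p=s["tool_pos"]
    t=np.append(O+sx*ex+sy*ey,z); d=R.inv().apply(t-p)*100
    G=Ro.from_matrix(np.c_[np.append(-ey*-1*-1,0)*-1,np.append(ex,0),[0,0,-1]])  # tool y=+ex, z down, x=+ey
    a=np.array([p[0],p[1]])-O
    print("t",s["time"],"p",p.round(4),"station",(a@ex).round(4),(a@ey).round(4),"d cm",d.round(2),"rot",(R.inv()*G).as_rotvec().round(3),"F",s["contact_force"].round(1),"w",s["gripper_width"])
E
python3 -c "
from g import *
go(-.0755,-.02,.245)"
```

```text
t 0.9 p [ 0.3651 -0.2362  0.2449] station -0.1485 -0.3567 d cm [33.02 -9.84 -0.  ] rot [-0.    -0.    -0.503] F [ 0.5 -0.3 -0.2] w 0.9998347725599623
```

Emit:
send_rows:
  steps:
    - {"translation": [4.1, -1.2, 0], "delta_rot": [0, 0, -0.063], "jaw": 8.54}
    - {"translation": [8.2, -2.4, 0], "delta_rot": [0, 0, -0.126], "jaw": 8.54}
    - {"translation": [12.3, -3.6, 0], "delta_rot": [0, 0, -0.189], "jaw": 8.54}
    - {"translation": [16.5, -4.9, 0], "delta_rot": [0, 0, -0.252], "jaw": 8.54}
    - {"translation": [20.7, -6.2, 0], "delta_rot": [0, 0, -0.315], "jaw": 8.54}
    - {"translation": [24.8, -7.4, 0], "delta_rot": [0, 0, -0.378], "jaw": 8.54}
    - {"translation": [29, -8.6, 0], "delta_rot": [0, 0, -0.44], "jaw": 8.54}
    - {"translation": [33, -9.8, 0], "delta_rot": [0, 0, -0.503], "jaw": 8.54}

```text
time: 1.7
tool_pos: [0.4636, 0.0938, 0.2449]
tool_rot: [-0.0, 0.732, 0.681, -0.0]
contact_force: [0.3, -0.9, 0.7]
gripper_width: 1.001
grasp_force: 0.0
```

Run:
```python
from g import *; import h,cv2
go(-.0755,-.02,.15)
f=grab_frame("side"); W=h.cloud(f); cv2.imwrite("pics/s1.png",cv2.resize(f["pixels"][60:340,120:440],None,fx=2,fy=2))
S=np.dstack([(W[...,:2]-O)@ex,(W[...,:2]-O)@ey,W[...,2]])
m=(W[...,2]>.16)&(W[...,2]<.30)&(abs(S[...,0]+.0755)<.09)&(abs(S[...,1]+.02)<.06)
q=S[m]
for z in np.arange(.2,.3,.01):
    r=q[(q[:,2]>=z)&(q[:,2]<z+.01)]
    if len(r): 
        for lab,c in(("B",r[r[:,0]<-.0755]),("A",r[r[:,0]>-.0755])):
            if len(c):print(lab,z.round(3),len(c),c[:,:2].min(0).round(3),c[:,:2].max(0).round(3))
print("minz",np.sort(q[:,2])[[0,5,20]])
```

```text
t 1.7 p [0.4636 0.0938 0.2449] station -0.0745 -0.0203 d cm [ 0.03 -0.1   9.49] rot [-0.     0.     0.001] F [ 0.3 -0.9  0.7] w 1.0014282222449835
B 0.24 9 [-0.124 -0.032] [-0.118 -0.018]
A 0.24 5 [-0.031 -0.032] [-0.023 -0.026]
B 0.25 31 [-0.132 -0.034] [-0.118 -0.013]
A 0.25 26 [-0.031 -0.035] [-0.019 -0.025]
B 0.26 33 [-0.131 -0.034] [-0.118 -0.01 ]
A 0.26 28 [-0.031 -0.033] [-0.019 -0.023]
B 0.27 33 [-0.132 -0.033] [-0.118 -0.016]
A 0.27 30 [-0.033 -0.033] [-0.019 -0.025]
B 0.28 32 [-0.145 -0.035] [-0.118 -0.025]
A 0.28 33 [-0.033 -0.033] [-0.011 -0.025]
B 0.29 106 [-0.149 -0.037] [-0.113 -0.009]
A 0.29 125 [-0.04  -0.035] [-0.001 -0.009]
minz [0.24487519 0.24768246 0.25171084]
```

View pics/s1.png

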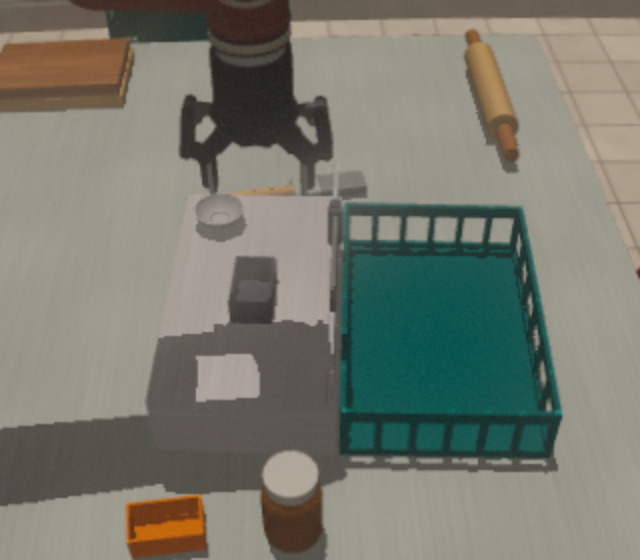

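Emit:
send_rows:
  steps:
    - {"translation": [0, -0.1, 2.5], "delta_rot": [0, 0, 0], "jaw": 8.54}
    - {"translation": [0, -0.1, 5], "delta_rot": [0, 0, 0], "jaw": 8.54}
    - {"translation": [0, -0.1, 7.5], "delta_rot": [0, 0, 0], "jaw": 8.54}
    - {"translation": [0, -0.1, 9.5], "delta_rot": [0, 0, 0], "jaw": 8.54}
    - {"translation": [0, -0.1, 11.5], "delta_rot": [0, 0, 0], "jaw": 8.54}
    - {"translation": [0, -0.1, 13], "delta_rot": [0, 0, 0], "jaw": 8.54}
    - {"translation": [0, -0.1, 14.3], "delta_rot": [0, 0, 0], "jaw": 8.54}
    - {"translation": [0, -0.1, 14.3], "delta_rot": [0, 0, 0], "jaw": 8.54}

```text
time: 2.55
tool_pos: [0.461, 0.0918, 0.0999]
tool_rot: [-0.001, 0.733, 0.68, -0.002]
contact_force: [0.2, -0.4, 0.7]
gripper_width: 0.994
grasp_force: 0.0
```

Run:
```python
from g import *; import cv2
go(.05,-.02,.102)
f=grab_frame("side"); cv2.imwrite("pics/s2.png",cv2.resize(f["pixels"][130:300,160:420],None,fx=3,fy=3))
```

```text
t 2.55 p [0.461  0.0918 0.0999] station -0.077 -0.0225 d cm [ 0.29 12.7  -0.26] rot [-0.005  0.001 -0.003] F [ 0.2 -0.4  0.7] w 0.9944523007029102
```

View pics/s2.png

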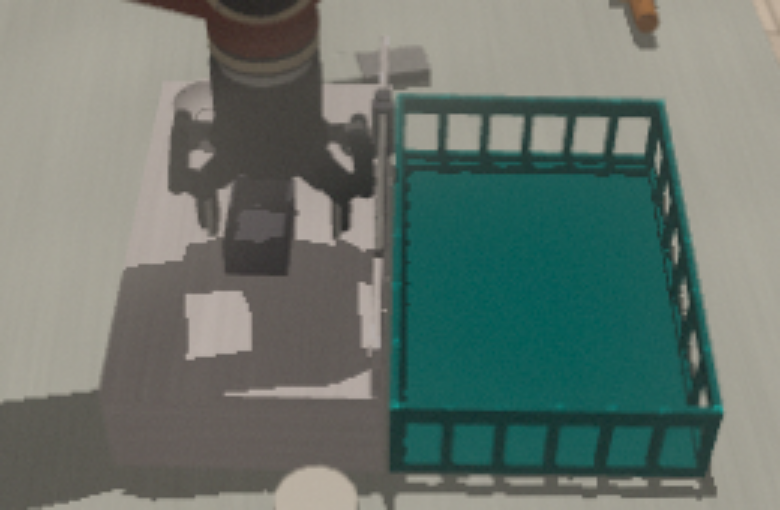

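The fingers straddle the tin: rear finger at crop pixel (208,210), front finger at (342,210), tin at (258,230). Nothing is touching yet. I'll push slowly along tool +y, which is station +x.

Emit:
send_rows:
  steps:
    - {"translation": [0.1, 0.5, -0.1], "delta_rot": [0, 0, 0], "jaw": 8.54}
    - {"translation": [0.1, 1, -0.2], "delta_rot": [0, 0, 0], "jaw": 8.54}
    - {"translation": [0.1, 1.5, -0.2], "delta_rot": [0, 0, 0], "jaw": 8.54}
    - {"translation": [0.1, 2, -0.2], "delta_rot": [0, 0, 0], "jaw": 8.54}
    - {"translation": [0.1, 2.5, -0.2], "delta_rot": [0, 0, 0], "jaw": 8.54}
    - {"translation": [0.1, 3, -0.2], "delta_rot": [0, 0, 0], "jaw": 8.54}
    - {"translation": [0.1, 3.5, -0.2], "delta_rot": [0, 0, 0], "jaw": 8.54}
    - {"translation": [0.1, 4, -0.2], "delta_rot": [0, 0, 0], "jaw": 8.54}

```text
time: 3.4
tool_pos: [0.5026, 0.0899, 0.104]
tool_rot: [-0.0, 0.733, 0.68, -0.0]
contact_force: [-2.3, 2.0, 0.8]
gripper_width: 1.001
grasp_force: 1.5
```

Run:
```python
from g import *; import cv2
go(.0675,-.02,.102)
f=grab_frame("side"); cv2.imwrite("pics/s3.png",cv2.resize(f["pixels"][130:300,160:420],None,fx=3,fy=3))
```

```text
t 3.4 p [0.5026 0.0899 0.104 ] station -0.0353 -0.0213 d cm [ 0.16 10.28  0.18] rot [-0.001 -0.    -0.002] F [-2.3  2.   0.8] w 1.000709114003177
```

View pics/s3.png

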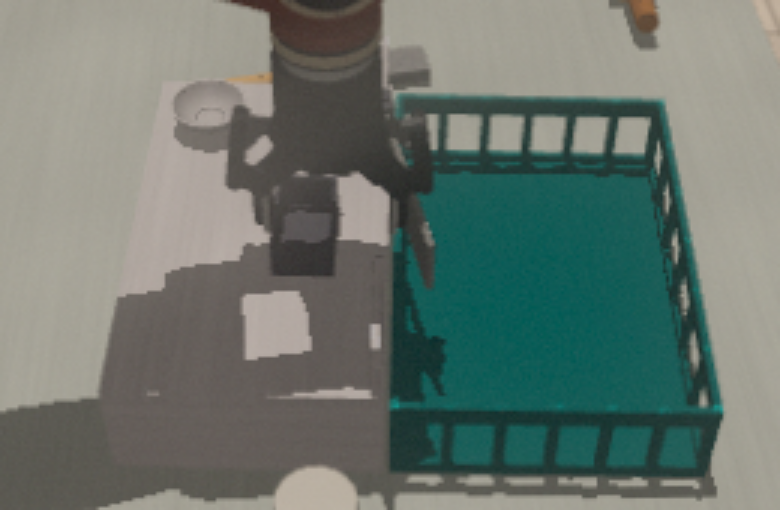

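The flap is held open by the front finger (panel tip at crop (428,280)), and the tin at (305,230) is still squarely oriented and following well behind. I'll continue.

Emit:
send_rows:
  steps:
    - {"translation": [0, 0.6, 0], "delta_rot": [0, 0, 0], "jaw": 8.54}
    - {"translation": [0, 1.2, 0], "delta_rot": [0, 0, 0], "jaw": 8.54}
    - {"translation": [0, 1.8, 0], "delta_rot": [0, 0, 0], "jaw": 8.54}
    - {"translation": [0, 2.4, 0], "delta_rot": [0, 0, 0], "jaw": 8.54}
    - {"translation": [0, 3, 0], "delta_rot": [0, 0, 0], "jaw": 8.54}
    - {"translation": [0, 3.6, 0], "delta_rot": [0, 0, 0], "jaw": 8.54}
    - {"translation": [0, 4.2, 0], "delta_rot": [0, 0, 0], "jaw": 8.54}
    - {"translation": [0, 4.8, 0], "delta_rot": [0, 0, 0], "jaw": 8.54}

```text
time: 4.25
tool_pos: [0.551, 0.0861, 0.1043]
tool_rot: [0.0, 0.733, 0.68, -0.0]
contact_force: [-2.8, 0.2, 1.2]
gripper_width: 0.998
grasp_force: 1.2
```

Emit:
send_rows:
  steps:
    - {"translation": [0, 0.7, 0], "delta_rot": [0, 0, 0], "jaw": 8.54}
    - {"translation": [0, 1.4, 0], "delta_rot": [0, 0, 0], "jaw": 8.54}
    - {"translation": [0, 2.1, 0], "delta_rot": [0, 0, 0], "jaw": 8.54}
    - {"translation": [0, 2.8, 0], "delta_rot": [0, 0, 0], "jaw": 8.54}
    - {"translation": [0, 3.5, 0], "delta_rot": [0, 0, 0], "jaw": 8.54}
    - {"translation": [0, 4.2, 0], "delta_rot": [0, 0, 0], "jaw": 8.54}
    - {"translation": [0, 4.9, 0], "delta_rot": [0, 0, 0], "jaw": 8.54}
    - {"translation": [0, 5.5, 0], "delta_rot": [0, 0, 0], "jaw": 8.54}

```text
time: 5.05
tool_pos: [0.6061, 0.0819, 0.1044]
tool_rot: [0.0, 0.734, 0.68, 0.0]
contact_force: [-2.7, -1.4, 0.2]
gripper_width: 1.001
grasp_force: 0.8
```

Run:
```python
from g import *; import cv2
go(-.09,-.02,.102)
f=grab_frame("side"); cv2.imwrite("pics/s4.png",cv2.resize(f["pixels"][130:300,160:420],None,fx=3,fy=3))
```

```text
t 5.05 p [0.6061 0.0819 0.1044] station 0.0685 -0.0217 d cm [  0.13 -15.85   0.23] rot [ 0.     0.    -0.003] F [-2.7 -1.4  0.2] w 1.0008308646255148
```

View pics/s4.png

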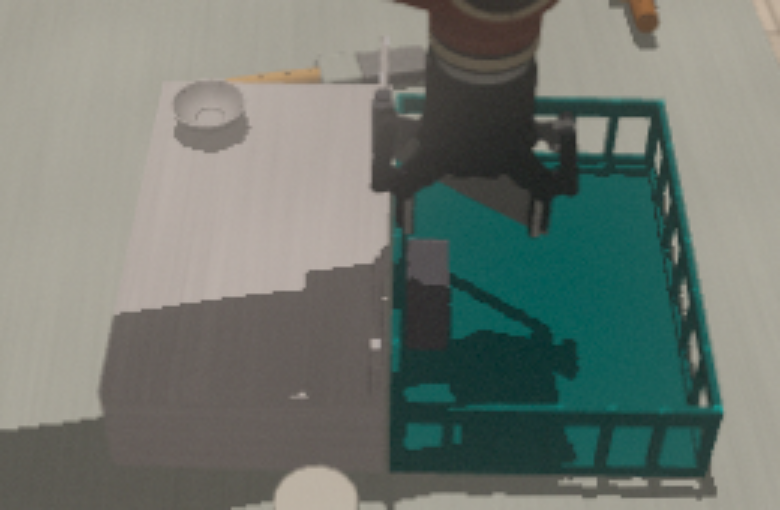

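Run:
```python
from g import *; import cv2,h
f=grab_frame("side"); W=h.cloud(f)
S=np.dstack([(W[...,:2]-O)@ex,(W[...,:2]-O)@ey,W[...,2]])
r=S[211:246,296:309]; print(r[::5,::3].round(3).reshape(-1,3))
```

```text
[[ 0.022  0.014  0.049]
 [ 0.029  0.013  0.05 ]
 [ 0.036  0.012  0.051]
 [ 0.043  0.012  0.051]
 [ 0.05   0.011  0.052]
 [ 0.022 -0.002  0.048]
 [ 0.029 -0.005  0.051]
 [ 0.036 -0.007  0.053]
 [ 0.043 -0.009  0.055]
 [ 0.05  -0.007  0.053]
 [ 0.022 -0.021  0.05 ]
 [ 0.029 -0.021  0.051]
 [ 0.036 -0.021  0.051]
 [ 0.043 -0.021  0.051]
 [ 0.05  -0.02   0.05 ]
 [ 0.022 -0.039  0.053]
 [ 0.029 -0.037  0.052]
 [ 0.036 -0.038  0.052]
 [ 0.043 -0.036  0.051]
 [ 0.05  -0.036  0.05 ]
 [ 0.022 -0.055  0.053]
 [ 0.029 -0.051  0.05 ]
 [ 0.036 -0.05   0.049]
 [ 0.043 -0.054  0.054]
 [ 0.05  -0.051  0.05 ]
 [ 0.023 -0.058  0.04 ]
 [ 0.029 -0.059  0.041]
 [ 0.036 -0.058  0.041]
 [ 0.043 -0.057  0.04 ]
 [ 0.05  -0.058  0.041]
 [ 0.023 -0.058  0.023]
 [ 0.03  -0.058  0.024]
 [ 0.037 -0.056  0.021]
 [ 0.044 -0.058  0.024]
 [ 0.051 -0.057  0.022]]
```

The tin rests on its long side on the crate floor: its top is at z = 52 mm, which equals the 6 mm floor plus its 46 mm side, at x = 18–50 mm. It is clear below the fingers, so I'll retract and let the flap follow.

Emit:
send_rows:
  steps:
    - {"translation": [0, -1, 0], "delta_rot": [0, 0, 0], "jaw": 8.54}
    - {"translation": [0, -2, 0], "delta_rot": [0, 0, 0], "jaw": 8.54}
    - {"translation": [0, -3, 0], "delta_rot": [0, 0, 0], "jaw": 8.54}
    - {"translation": [0, -4, 0], "delta_rot": [0, 0, 0], "jaw": 8.54}
    - {"translation": [0, -5, 0], "delta_rot": [0, 0, 0], "jaw": 8.54}
    - {"translation": [0, -6, 0], "delta_rot": [0, 0, 0], "jaw": 8.54}
    - {"translation": [0, -7, 0], "delta_rot": [0, 0, 0], "jaw": 8.54}
    - {"translation": [0, -8, 0], "delta_rot": [0, 0, 0], "jaw": 8.54}

```text
time: 5.95
tool_pos: [0.5246, 0.0882, 0.1043]
tool_rot: [-0.0, 0.733, 0.68, -0.0]
contact_force: [-1.0, -1.8, -1.4]
gripper_width: 1.0
grasp_force: 0.7
```

Emit:
send_rows:
  steps:
    - {"translation": [0, -1, 0], "delta_rot": [0, 0, 0], "jaw": 8.54}
    - {"translation": [0, -2, 0], "delta_rot": [0, 0, 0], "jaw": 8.54}
    - {"translation": [0, -3, 0], "delta_rot": [0, 0, 0], "jaw": 8.54}
    - {"translation": [0, -4, 0], "delta_rot": [0, 0, 0], "jaw": 8.54}
    - {"translation": [0, -5, 0], "delta_rot": [0, 0, 0], "jaw": 8.54}
    - {"translation": [0, -6, 0], "delta_rot": [0, 0, 0], "jaw": 8.54}
    - {"translation": [0, -7, 0], "delta_rot": [0, 0, 0], "jaw": 8.54}
    - {"translation": [0, -8, 0], "delta_rot": [0, 0, 0], "jaw": 8.54}

```text
time: 6.75
tool_pos: [0.4451, 0.0943, 0.1044]
tool_rot: [0.0, 0.733, 0.68, 0.0]
contact_force: [0.3, -0.6, -0.2]
gripper_width: 0.999
grasp_force: 0.0
```

Emit:
send_rows:
  steps:
    - {"translation": [0, 0, -1.5], "delta_rot": [0, 0, 0], "jaw": 8.54}
    - {"translation": [0, 0, -3], "delta_rot": [0, 0, 0], "jaw": 8.54}
    - {"translation": [0, 0, -4.5], "delta_rot": [0, 0, 0], "jaw": 8.54}
    - {"translation": [0, 0, -6], "delta_rot": [0, 0, 0], "jaw": 8.54}
    - {"translation": [0, 0, -8], "delta_rot": [0, 0, 0], "jaw": 8.54}
    - {"translation": [0, 0, -10], "delta_rot": [0, 0, 0], "jaw": 8.54}
    - {"translation": [0, 0, -12], "delta_rot": [0, 0, 0], "jaw": 8.54}
    - {"translation": [0, 0, -12], "delta_rot": [0, 0, 0], "jaw": 8.54}

```text
time: 7.55
tool_pos: [0.4474, 0.0943, 0.228]
tool_rot: [0.002, 0.733, 0.68, 0.003]
contact_force: [0.7, -0.4, 0.6]
gripper_width: 1.002
grasp_force: 0.0
```

Run:
```python
from g import *; import cv2
go(-.09,-.02,.22)
f=grab_frame("side"); cv2.imwrite("pics/s5.png",cv2.resize(f["pixels"][130:330,160:420],None,fx=3,fy=3))
```

```text
t 7.55 p [0.4474 0.0943 0.228 ] station -0.0907 -0.021 d cm [0.1  0.07 0.8 ] rot [ 0.007 -0.001 -0.002] F [ 0.7 -0.4  0.6] w 1.002490215807045
```

View pics/s5.png

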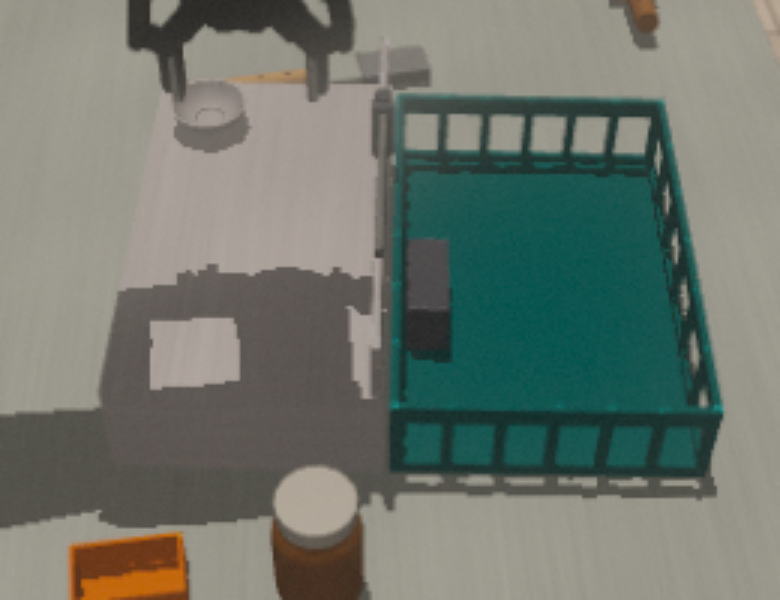

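The tin lies in the crate at crop (428,295). The flap is shut along column 382, the tart tin, jar and brush look unmoved, and the gripper is raised clear.

```bash
python3 -c "
from plant import *
print(job_done())"
```

```text
the job is handed in; nothing more can be done
None
```

The loaf tin is in the crate, lying on its long side, the flap is shut and the job is handed in. The rear finger slid the tin about 10 mm before the front finger reached the flap, because the open jaws couldn't span both at once. The front finger then held the flap open while the tin went through.

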